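# Present the calibration slide over the measuring head

### The arm

A 6-joint arm with a two-finger parallel gripper is mounted at the origin on the work surface. World frame = base frame: x ahead of the robot, y to its left, z up, the work surface at z = 0. Lengths are in m, angles in rad, forces in N, time in s.
With the tool pointing down it reaches from about 0.275 to 0.75 m from the base axis. Payload 10.2 kg.
Tool frame: the origin (TCP) lies midway between the tips of the shut fingers; the grasp point (between the pads) lies 19 mm behind it (env.hold_point_z is the distance from the TCP to the grasp point, in m); z points along the fingers, y is the line along which they close (so a half turn about z gives the same grasp; the last joint's range is limited). The gripper opens to 85 mm and grips with 20 to 120 N. Pads are 22 mm wide; open, the fingers measure 114 mm over their backs; the gripper's body (76 mm by 85 mm) begins 54 mm behind the grasp point. The pads swing forward as they close: fully open they stand 13 mm farther back than shut.
Start: joints at [1.087, 0.313, 1.498, -0, 1.331, -0.223], TCP at [0.135, 0.507, 0.194] pointing down, gripper open.
Joint ranges: [-2.94, 2.94], [-0.97, 2.17], [0.19, 2.56], [-1.23, 4.37], [0.02, 3.11], [-2.88, 2.88]. Speed limits (rad/s): [2.39, 2.39, 3.01, 3.14, 3.14, 3.14].

### API

Orientations are given as a unit quaternion [x, y, z, w].
In Python, from bench import env, kinematics, monitor, eyes, job gives the robot as it stands. The module is installed in compiled form; this text tells all that it offers. Calls block until the motion is done:
- env.reach(position, orientation): joint-space move of the TCP to a pose.
- env.movel(position, velocity=0.15, frame=None, guard=None): straight line of the TCP; frame=None keeps the orientation; velocity is the mean speed in m/s. With guard (N) it stops when the force on the tool has changed by that much, and returns True; else False.
- env.set_joints(angles): joint-space move.
- env.release() and env.close_gripper(effort=None): open the fingers fully, or close them until they stop; effort is the grip in N (None keeps the last).
- env.hold(seconds).
- kinematics.ik(position, orientation): joint angles nearest the present ones, or None.
- monitor.sense(): the state.
- eyes.grab_frame(name): name is "scene" or "top"; returns a dict with "frame" (400x640x3 uint8, red, green, blue), "mtx" (3x3 intrinsics, pixels), "view" (4x4, takes a point from world to camera coordinates). Camera axes: x right, y down, z forward; pixel columns grow to the right and rows downward; lengths in m; the calibration is good to about 2 mm. A picture is of the moment at which its call begins. There is no depth.
A pose or a line that the arm cannot do raises env.MotionError and nothing moves.
- job.hand_in(): hands the job in; it is judged then, once.
The state is a dict: "clock": time; "joints": joint angles; "qvel": joint speeds; "joint_efforts": joint torques, N m; "position": TCP position; "ee_rot": TCP orientation; "contact_force": force on the tool from outside, world axes, zero at the start; "ft_torque": the same for the moment, N m; "finger_gap": opening from 0.0 (shut) to 1.0 (fully open); "gripper_force": force on a finger pad.
Only numpy, scipy, OpenCV 4.12 (cv2) and the standard library are available. Lean on these libraries where they do the work, as an engineer would, in place of code of your own. Each camera call takes 0.05 s, during which the arm holds its last target. There are 200 camera calls.

### The job

Turn the measuring head's lock collar until its metal tab points at the red locked mark, leaving both slides where they lie until that is done. Then pick up the slide with the frosted, corner-notched end and keep holding it level, label up, centred about 6 cm above the head's round window, frosted end on the side of the green lamp and the slide's length square to that side. Never let the slide touch the head, leave the plain slide and everything else alone, and finish with the slide still held still in the gripper over the window.

Things in the scene. Friction and masses are not known exactly. Their poses are not given: they have to be found in the camera images.
- head: fixed blue and ivory block 150 x 150 x 45 mm, turned up to 0.5 rad either way. Origin: centre of its underside, z up. On its top: a round black window on the axis, the lock collar around it, a green lamp (14 mm wide, 7 mm high) at the middle of the +y edge, and a red radial stripe, the locked mark, 1.3 rad counter-clockwise (from above) of the -x direction, so near the middle of the -y edge
- head_window (a point): centre of the round black window in the head's top, on the collar's axis, 59 mm above the table
- collar (a joint): angle (rad) of the lock collar about the vertical axis through the window: 0 = tab towards the head's -x, growing counter-clockwise from above; locked = 1.3, tab at the red stripe. Starts at 0 to 0.45, end stops at -0.1 and 1.9, no click. Steady friction of 0.12 N m (2.2 N at the tab); stays where it is left
- collar_tab (a point): top of the collar's tab, 54 mm from the collar's axis, 77 mm above the table. The tab is an upright radial aluminium fin 10 mm thick, 33 to 67 mm from the axis, its top at 77 mm and underside at 47 mm above the table; the black collar ring has 36 mm outer radius, top at 58.5 mm
- slide: plate 100 x 50 x 6 mm, 75 g: grey-blue, with a white frosted end 30 mm long, orange label on its upper face, 10 mm corner notch, copper spot near the middle. Origin at its centre; x along its length to the frosted end, y across to the notched long edge, z out of the label face. Starts label up on its rest, any yaw, frosted end higher (x 0.30 rad above level), centre 48 mm above the table
- slide_frosted (a point): middle of the frosted end's label face, 35 mm along x from the slide's centre
- slide_notch (a point): middle of the notch at the corner of the frosted end, 45 mm along x and 20 mm along y from the slide's centre
- blank: plain slide of the same size on the other, like rest: no frosted end, no label, no notch. Origin at its centre. Leave it alone
- rest_a: fixed rest under the notched slide: grey base plate 110 x 64 x 8 mm, white sloping rib 16 mm wide with a small lip at the low end. The slide's long edges overhang the rib by 17 mm each side and are free to grip from above. Origin: centre of its underside, x towards the high end
- rest_b: fixed rest under the plain slide, same build
- case: pale grey plastic sample case 110 x 150 x 28 mm, origin at the centre of its underside; leave alone
- blower: green bulb blower 62 mm wide, 95 mm high, standing, origin at the centre of its underside; leave alone
- wipes: white jar with blue lid, 60 mm wide, 110 mm high, origin at the centre of its underside; leave alone
- driver: screwdriver 160 mm long, lying; leave alone
- mouse: black computer mouse 100 x 60 x 34 mm, origin at the centre of its underside; leave alone
- puck: brass puck 44 mm wide, 25 mm high, origin at the centre of its underside; leave alone
There are look-alikes about, which are no part of the job. Leave any purple or yellow look-alike of the slide alone. Leave any turquoise look-alike of the head alone.

How it is judged:
On the way, in this order (a step that is already met when the one before it is completed fails the run):
1. the collar stands at its locked mark, both slides still on their rests (value of joint collar between 1.18 and 1.42 rad and distance of slide from where it was at the start of the episode below 0.01 m), for 0.2 s.
2. the notched slide is lifted clear of its rest in the gripper, the collar still locked (value of joint collar between 1.18 and 1.42 rad and contact force between slide and the fingers above 0.5 N and distance of slide from where it was at the start of the episode above 0.04 m and contact force between slide and rest_a below 0.05 N), for 0.2 s.
At the end, for the whole second after the job is handed in: collar at 1.3 +/- 0.12 rad; notched slide still between the fingers, touching nothing else, at rest, label up within 0.17 rad of level, centre within 15 mm of the window axis and 40 to 85 mm above the window, frosted end towards the lamp, length within 0.26 rad of the head's y (value of joint collar between 1.18 and 1.42 rad and contact force between slide and the fingers above 0.5 N and angle between slide's own z axis and vertical below 0.17 rad and horizontal distance between slide and head_window below 0.015 m and z of slide in the frame of head_window between 0.04 and 0.085 m and y of slide_frosted in the frame of head above 0.005 m and angle between the x axis of slide and the y axis of head, either way round below 0.26 rad and contact force between slide and head below 0.05 N and linear speed of slide below 0.03 m/s); the arm keeps its last pose, push and grip.
It fails at once if the slide touches the head (contact force between slide and head above 0.3 N).
It fails at once if the plain slide is disturbed (distance of blank from where it was at the start of the episode above 0.015 m).
It fails at once if a bystander is shoved or knocked over (distance of any of case, blower, wipes, driver, mouse, puck from where it was at the start of the episode above 0.03 m).
It also fails if it takes over 59 s, if anything falls off the work surface, if the arm or the gripper's body presses on something with over 40 N, if the wrist force passes 120 N, or if a joint passes its speed limit or range.

## Working session

There is one attempt and no reset: what is moved stays moved. The work goes in short steps, each a Python script; the robot and the scene stay as the last script left them, time stands still between calls to the robot, and variables do not carry over. Pictures are saved under pics/ and viewed, at most 10 in all, crops included, and the job is handed in when it is done.

```bash
mkdir -p pics
python3 - <<'E'
from bench import env, kinematics, monitor, eyes, job
import cv2,numpy as np
for n in("top","scene"):
    f=eyes.grab_frame(n); np.savez(f"pics/{n}0.npz",**f)
    cv2.imwrite(f"pics/{n}0.png",cv2.resize(f["frame"][:,:,::-1],(800,500),interpolation=cv2.INTER_CUBIC))
    print(n,f["mtx"].round(1).tolist(),f["view"].round(4).tolist())
s=monitor.sense();print(s["clock"],s["position"],s["ee_rot"],s["contact_force"],env.hold_point_z)
E
```

```text
top [[430.8, 0.0, 318.7], [0.0, 430.8, 201.3], [0.0, 0.0, 1.0]] [[0.0276, -0.9996, -0.0084, -0.0251], [-0.9953, -0.0267, -0.0934, 0.528], [0.0931, 0.0109, -0.9956, 1.2368], [0.0, 0.0, 0.0, 1.0]]
scene [[364.0, 0.0, 318.3], [0.0, 364.0, 194.3], [0.0, 0.0, 1.0]] [[-0.7566, 0.6536, 0.0169, 0.4224], [0.4529, 0.5426, -0.7074, -0.1861], [-0.4716, -0.5275, -0.7066, 1.4468], [0.0, 0.0, 0.0, 1.0]]
0.1 [0.13526828 0.50701602 0.19332018] [ 1.30044331e-01  9.91508038e-01 -4.96458041e-04 -1.91538574e-04] [-0.33407854  0.18325694 -0.0010504 ] 0.0187
```

View pics/top0.png

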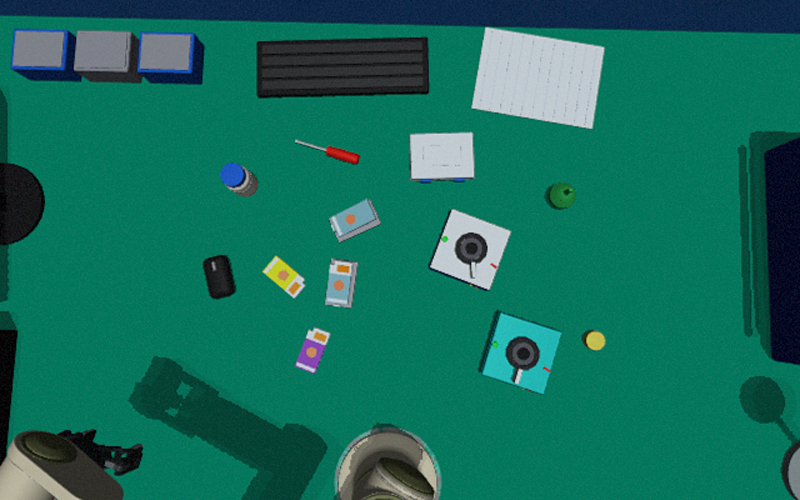

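View pics/scene0.png

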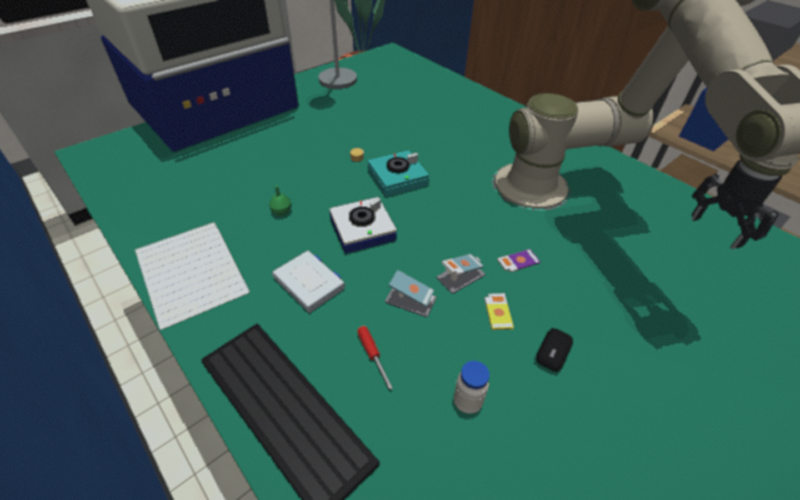

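The top view shows the ivory head at display (471,250) with its lamp at (445,239), red mark at (494,266) and tab at (473,270). The notched slide is at (341,283), frosted end up in the image. The plain slide is at (355,220). I'll enlarge this area next.

Run:
```python
import cv2,numpy as np
f=np.load("pics/top0.npz")["frame"][:,:,::-1]
cv2.imwrite("pics/crop1.png",cv2.resize(f[155:255,255:415],None,fx=5,fy=5,interpolation=cv2.INTER_CUBIC))
f=np.load("pics/scene0.npz")["frame"][:,:,::-1]
cv2.imwrite("pics/crop2.png",cv2.resize(f[145:255,250:410],None,fx=5,fy=5,interpolation=cv2.INTER_CUBIC))
```

```text
(no output)
```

View pics/crop1.png

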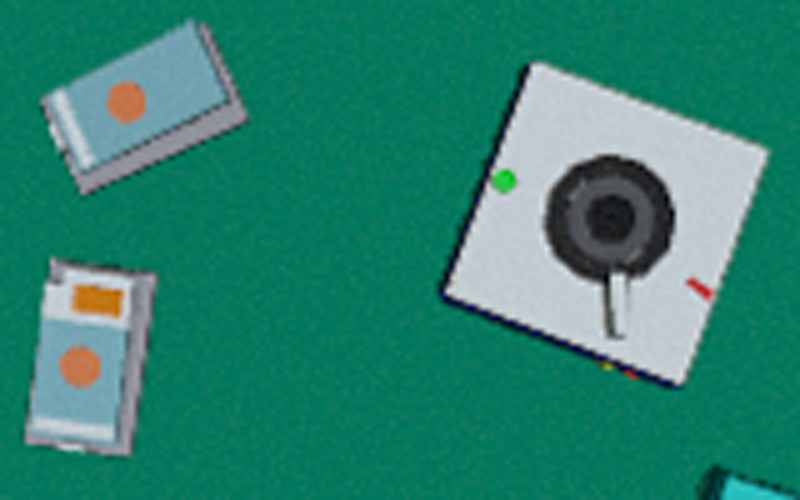

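View pics/crop2.png

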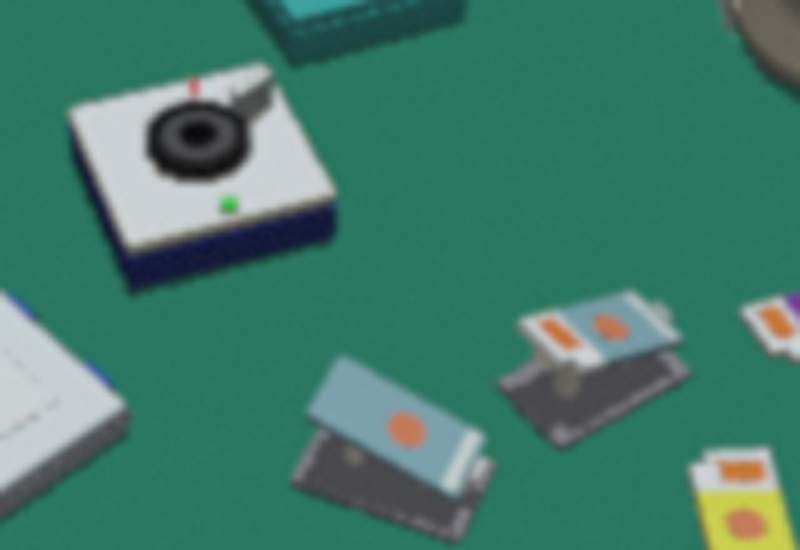

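The crops give clear corners for the head, tab and slide. The notch is on the slide's +y side (world left), and the frosted end points to world +x. Next I'll solve the poses.

```bash
cat > h.py <<'E'
import numpy as np, cv2
from scipy.optimize import least_squares
from scipy.spatial.transform import Rotation as R
C={n:np.load(f"pics/{n}0.npz") for n in("top","scene")}
OFF={"top":(255,155),"scene":(250,145)}
def px(n,c): return (np.array(c)+.5)/5-.5+OFF[n]
def proj(n,P):
    M=C[n]["view"]; p=np.atleast_2d(P)@M[:3,:3].T+M[:3,3]; q=p@C[n]["mtx"].T; return q[:,:2]/q[:,2:]
def fit(pose,obs,x0):
    """pose(x)->(Rot,t); obs: list of (cam, local point, crop px)"""
    def res(x):
        r,t=pose(x); return np.concatenate([proj(n,r.apply(p)+t)[0]-px(n,c) for n,p,c in obs])
    s=least_squares(res,x0,loss="soft_l1"); return s.x,res(s.x).reshape(-1,2)
E
python3 - <<'E'
from h import *
hp=lambda x:(R.from_euler("z",x[2]),np.array([x[0],x[1],0]))
a=.075;z=.045
ob=[("top",(a,a,z),(533,62)),("top",(a,-a,z),(768,150)),("top",(-a,-a,z),(683,385)),("top",(-a,a,z),(445,293)),("top",(0,0,.059),(611,217)),
 ("scene",(-a,-a,z),(265,66)),("scene",(a,-a,z),(70,108)),("scene",(a,a,z),(130,252)),("scene",(-a,a,z),(336,197)),("scene",(0,0,.059),(198,134))]
x,r=fit(hp,ob,[.5,-.15,-.35]);print("head",x.round(4));print(r.round(1).tolist())
for th in np.arange(0,.5,.1):
    u=R.from_euler("z",x[2]).apply([-np.cos(th),-np.sin(th),0]); c=np.array([x[0],x[1],.077])
    print(th.round(2),*[((proj(n,c+u*.067)[0]-OFF[n]+.5)*5-.5).round(0) for n in C])
sp=lambda x:(R.from_euler("ZY",[x[2],-.30]),np.array([x[0],x[1],.048]))
ob=[("top",(-.05,.025,.003),(28,440)),("top",(-.05,-.025,.003),(116,442)),("top",(.05,-.025,.003),(133,285)),("top",(.04,.025,.003),(46,284)),
 ("scene",(.05,-.025,.003),(520,320)),("scene",(-.05,-.025,.003),(632,291)),("scene",(-.05,.025,.003),(683,338)),("scene",(.04,.025,.003),(605,362))]
x,r=fit(sp,ob,[.35,.1,0.]);print("slide",x.round(4));print(r.round(1).tolist())
E
```

```text
head [ 0.5389 -0.1748 -0.3425]
[[-0.6, -1.7], [1.0, -0.8], [-0.0, 0.7], [-1.5, 0.2], [-0.5, 0.1], [0.2, -1.1], [-1.0, -0.3], [-0.9, -0.9], [0.9, -0.8], [0.2, -0.1]]
0.0 [571. 325.] [291.  92.]
0.1 [582. 329.] [287.  86.]
0.2 [594. 332.] [283.  80.]
0.3 [606. 333.] [277.  75.]
0.4 [618. 333.] [271.  70.]
slide [ 0.4514  0.1236 -0.0964]
[[0.4, -0.7], [-0.0, 1.1], [-0.0, -1.1], [-0.4, 0.3], [0.5, -0.2], [0.2, -0.5], [0.6, -0.4], [-3.6, 0.8]]
```

```bash
cat >> h.py <<'E'
HX=np.array([.5389,-.1748]);HY=-.3425
SX=np.array([.4514,.1236,.048]);SY=-.0964
def down(yaw,flip=0,tilt=None):
    """tool quaternion: z down, y at horizontal angle yaw"""
    y=np.array([np.cos(yaw),np.sin(yaw),0])*(-1 if flip else 1); z=np.array([0,0,-1.])
    return R.from_matrix(np.stack([np.cross(y,z),y,z],1)).as_quat()
def tabpose(th,rad=.058,z=.051,flip=0):
    a=HY+np.pi+th
    return np.r_[HX+rad*np.array([np.cos(a),np.sin(a)]),z],down(a+np.pi/2,flip)
def slidepose(rot,c,hz,flip=0):
    """TCP pose so that the slide with rotation rot, centre c sits at the grasp point"""
    M=rot.as_matrix(); z=-M[:,2]; y=M[:,1]*(-1 if flip else 1)
    return c+z*hz, R.from_matrix(np.stack([np.cross(y,z),y,z],1)).as_quat()
E
python3 - <<'E'
from h import *
from bench import env,kinematics
for f in(0,1):
    for th in(.4,1.3): 
        q=kinematics.ik(*tabpose(th,flip=f));print("tab",f,th,None if q is None else np.round(q,2))
    for n,rot,c in(("pick",R.from_euler("ZY",[SY,-.3]),SX),("place",R.from_euler("z",HY+np.pi/2),np.r_[HX,.121])):
        q=kinematics.ik(*slidepose(rot,c,env.hold_point_z,f));print(n,f,None if q is None else np.round(q,2))
E
```

```text
tab 0 0.4 [-0.58  0.45  1.71 -0.    0.98  0.93]
tab 0 1.3 [-0.63  0.52  1.59 -0.    1.03 -0.01]
pick 0 [ 0.04  0.29  2.08 -0.09  0.48 -1.36]
place 0 None
tab 1 0.4 [-0.58  0.45  1.71 -0.    0.98 -2.21]
tab 1 1.3 None
pick 1 [ 0.04  0.29  2.08 -0.09  0.48  1.78]
place 1 [-0.52  0.49  1.49 -0.    1.16 -0.18]
```

Run:
```python
from h import *
from bench import env,kinematics,monitor,eyes
p,q=tabpose(.4)
env.reach(p+[0,0,.13],q)
print(env.movel(p,velocity=.1,guard=6), monitor.sense()["position"]-p)
env.close_gripper(30)
s=monitor.sense();print(s["clock"],s["finger_gap"],s["gripper_force"],s["contact_force"].round(1))
for th in np.linspace(.4,1.3,10)[1:]:
    env.movel(*(lambda a:(a[0],.08,a[1]))(tabpose(th)))
s=monitor.sense();print(s["clock"],s["position"]-tabpose(1.3)[0],s["contact_force"].round(1),s["ft_torque"].round(2))
env.release()
env.movel(tabpose(1.3)[0]+[0,0,.12],velocity=.15)
f=eyes.grab_frame("scene");cv2.imwrite("pics/s2.png",cv2.resize(f["frame"][120:240,230:390,::-1],None,fx=5,fy=5,interpolation=cv2.INTER_CUBIC))
print(monitor.sense()["clock"])
```

```text
False [ 0.00029493 -0.00015611  0.00050781]
5.025 -0.0003625728367213476 0.0 [-0.5 -0.3  0.1]
7.275 [-2.13736270e-04  2.58563470e-04 -5.99565335e-05] [-0.4  0.9 -0.2] [ 0.04 -0.04 -0.06]
9.0583
```

View pics/s2.png

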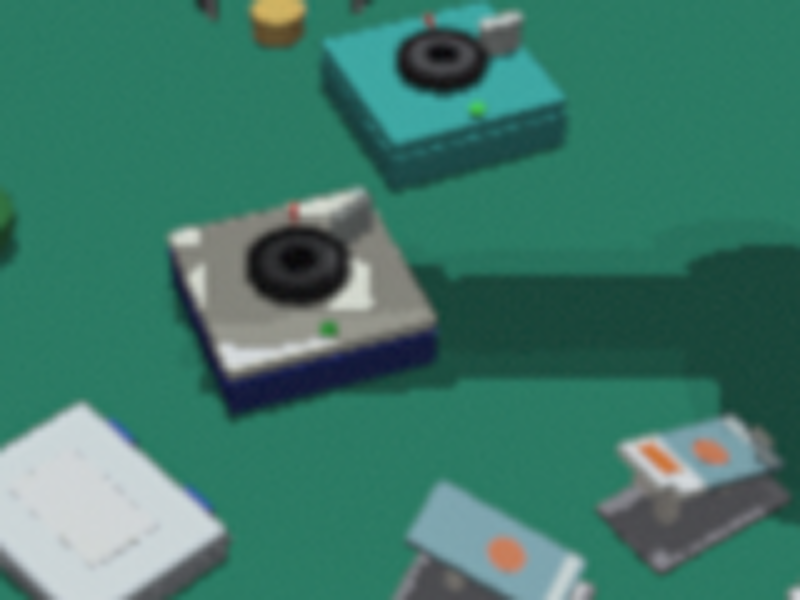

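The tab has not moved, at (355,205) in this crop, and the fingers shut on nothing. They now show near the puck at the top of the crop. I need to compare where the gripper really is with its projected TCP.

Run:
```python
from h import *
from bench import env,monitor,eyes
s=monitor.sense();print(s["position"],tabpose(1.3)[0],s["ee_rot"],s["joints"])
ims=[]
for n in("scene","top"):
    f=eyes.grab_frame(n);im=f["frame"][:,:,::-1].copy()
    print(n,np.abs(f["view"]-C[n]["view"]).max())
    c=proj(n,s["position"])[0];cv2.drawMarker(im,tuple(int(v) for v in c),(255,0,255),cv2.MARKER_CROSS,8,1);print(c)
    x,y=int(c[0]),int(c[1]);x=min(max(x,80),560);y=min(max(y,60),340)
    ims.append(cv2.resize(im[y-60:y+60,x-80:x+80],None,fx=5,fy=5)[:, :])
cv2.imwrite("pics/g3.png",cv2.resize(np.hstack(ims),(800,300)))
```

```text
[ 0.5050923  -0.2219375   0.16992633] [ 0.50551716 -0.2222298   0.051     ] [ 8.87584777e-01  4.60643326e-01 -4.31638804e-04 -8.95906373e-04] [-6.26417751e-01  3.91429312e-01  1.45115222e+00  3.44284130e-05
  1.30099977e+00 -1.30708817e-02]
scene 0.0
[287.47239879 134.55396818]
top 0.0
[399.76973702 207.23265562]
```

View pics/g3.png

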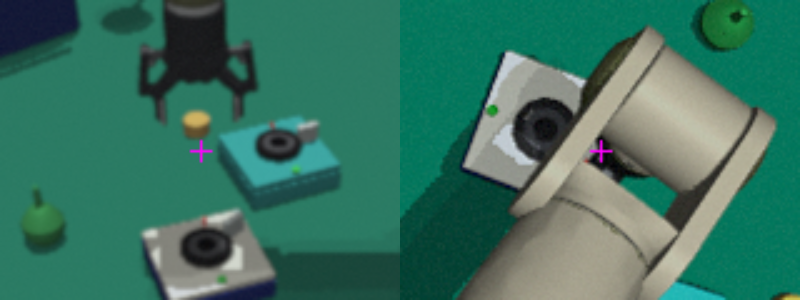

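The gripper appears about 5 cm higher along the tool axis than its reported TCP. I'll shut the fingers and overlay a scale along the tool axis to measure this.

Run:
```python
from h import *
from bench import env,monitor,eyes
env.close_gripper(30)
s=monitor.sense();f=eyes.grab_frame("scene");im=f["frame"][:,:,::-1]
k=8;x0,y0=245,85
b=cv2.resize(im[y0:y0+70,x0:x0+100],None,fx=k,fy=k,interpolation=cv2.INTER_CUBIC)
for i in range(0,7):
    c=proj("scene",s["position"]+[0,0,.02*i])[0]; c=((c-[x0,y0]+.5)*k).astype(int)
    cv2.drawMarker(b,tuple(int(v) for v in c),(255,0,255),cv2.MARKER_CROSS,14,1)
    cv2.putText(b,str(20*i),(int(c[0])+40,int(c[1])),0,.4,(255,255,255))
cv2.imwrite("pics/g4.png",b);print(s["clock"],s["position"])
```

```text
9.925 [ 0.5055144  -0.22223166  0.17101303]
```

View pics/g4.png

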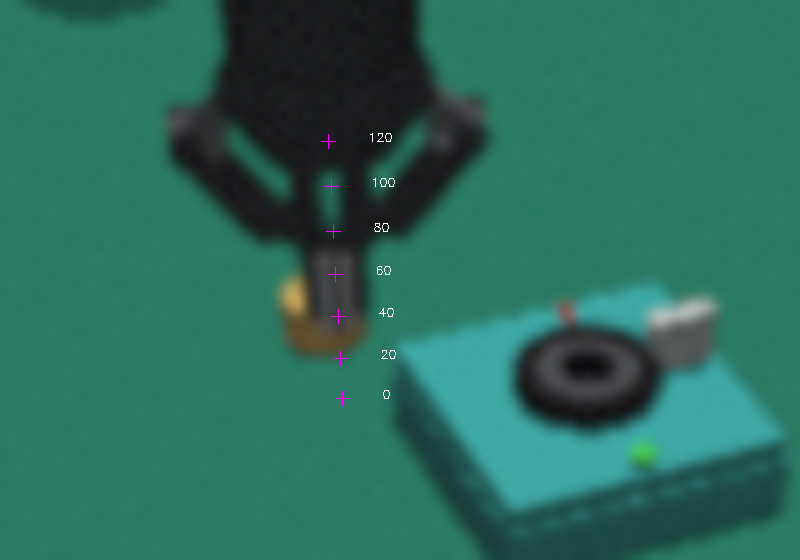

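The shut tips sit about 33 mm short of the reported TCP along the tool axis, and sideways they agree. A guarded touch on the fixed head top (z = 45 mm), at a clear spot, will show whether this is a height error.

Run:
```python
from h import *
from bench import env,monitor
p=tabpose(1.3)[0]
env.movel([p[0],p[1],.055],velocity=.15,guard=5)
t=env.movel([p[0],p[1],.003],velocity=.03,guard=4)
s=monitor.sense();print(t,s["position"],s["contact_force"].round(1),s["clock"])
env.movel([p[0],p[1],.09],velocity=.15)
```

```text
True [ 0.50551244 -0.22223556  0.00757512] [-1.9  0.1  5.8] 12.3167
```

Contact came at a reported z of 7.6 mm, where the head top is at 45 mm. The true tips are therefore about 37 mm short of the reported TCP along the tool, and I'll correct for that.

```bash
echo 'DZ=.037  # true tips lie this far behind the reported TCP' >> h.py
python3 - <<'E'
from h import *
from bench import env,monitor,eyes
tp=lambda th:tabpose(th,z=.052-DZ)
p,q=tp(.4)
env.release()
env.movel(np.r_[tp(1.3)[0][:2],.10],velocity=.3)
env.movel(p+[0,0,.085],.15,q)
print(env.movel(p,velocity=.12,guard=6))
env.close_gripper(30)
s=monitor.sense();print(s["clock"],s["finger_gap"],s["gripper_force"],s["contact_force"].round(1))
for th in np.linspace(.4,1.3,7)[1:]:
    a=tp(th); env.movel(a[0],.08,a[1])
s=monitor.sense();print(s["clock"],s["position"]-a[0],s["finger_gap"],s["contact_force"].round(1))
env.release()
env.movel(a[0]+[0,0,.12],velocity=.2)
f=eyes.grab_frame("scene");cv2.imwrite("pics/s5.png",cv2.resize(f["frame"][120:240,230:390,::-1],None,fx=5,fy=5,interpolation=cv2.INTER_CUBIC))
print(monitor.sense()["clock"])
E
```

```text
False
16.6333 0.11068137042501615 32.60385274887085 [-2.1 -3.8  2.1]
18.4333 [-0.00030061 -0.00050456  0.00019703] 0.1106904487533213 [-4.6 -4.6  4. ]
19.95
```

View pics/s5.png

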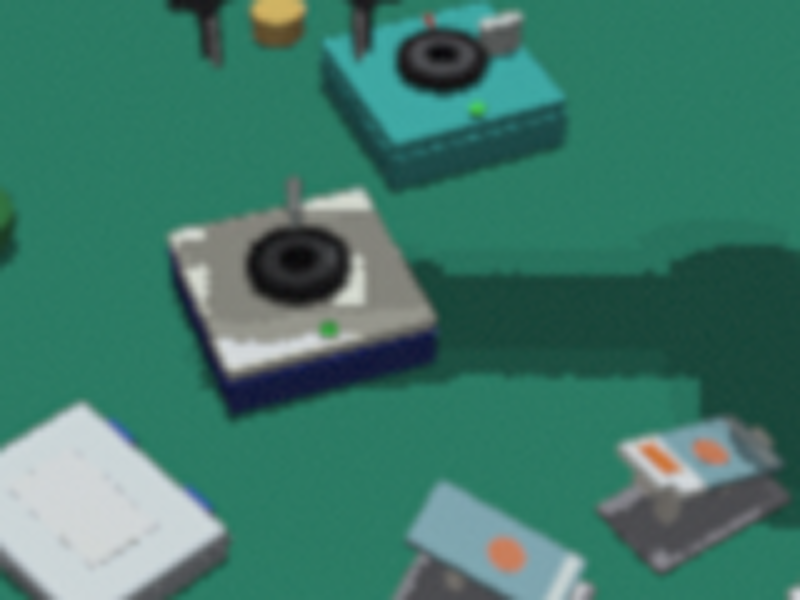

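The tab is now at (295,195), right over the red stripe, so the collar is locked. Next I'll pick up the slide.

Run:
```python
from h import *
from bench import env,monitor,eyes
rot=R.from_euler("ZY",[SY,-.3])
p,q=slidepose(rot,SX,env.hold_point_z+DZ,1)
zt=R.from_quat(q).apply([0,0,1.])
env.reach(p-zt*.10,q)
print(env.movel(p,velocity=.1,guard=5),(monitor.sense()["position"]-p).round(4))
env.close_gripper(40)
s=monitor.sense();print(s["clock"],s["finger_gap"],s["gripper_force"],s["contact_force"].round(1))
env.movel(p+[0,0,.12],velocity=.1)
f=eyes.grab_frame("scene");c=proj("scene",s["position"]+[0,0,.17])[0].astype(int);print(c)
np.savez("pics/s6.npz",**f)
x,y=c;cv2.imwrite("pics/s6.png",cv2.resize(f["frame"][y-60:y+60,x-80:x+80,::-1],None,fx=5,fy=5,interpolation=cv2.INTER_CUBIC))
s=monitor.sense();print(s["clock"],s["finger_gap"],s["gripper_force"],s["contact_force"].round(1))
```

```text
False [0.0002 0.     0.0004]
23.1083 0.5736160358919916 40.08743226528168 [-3.5 -0.5  6.8]
[370 185]
24.5083 0.5731916723166723 41.332054138183594 [ 1.1 -0.1 -1.5]
```

View pics/s6.png

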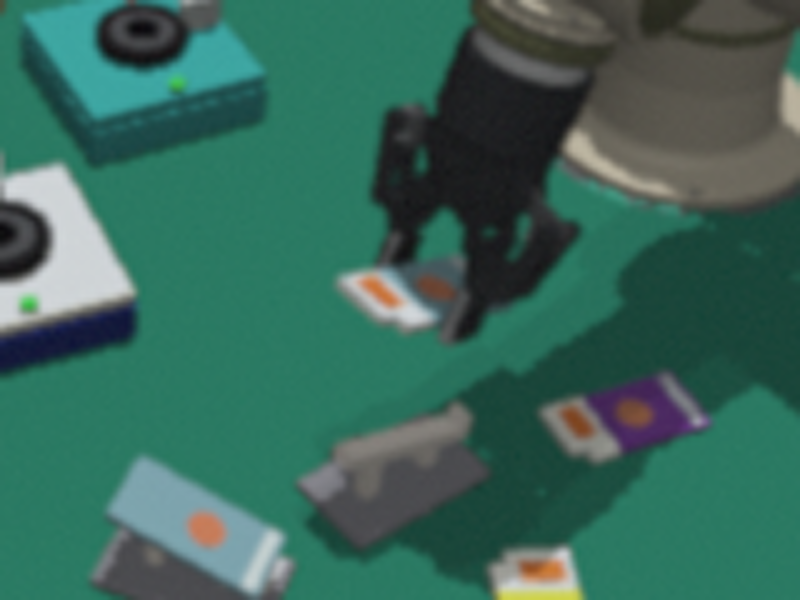

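The slide is gripped (gap about 49 mm) and lifted clear of its rest. I'll move it over the head, staying high, and measure.

Run:
```python
from h import *
from bench import env,monitor,eyes
rot=R.from_euler("z",HY+np.pi/2)
p,q=slidepose(rot,np.r_[HX,.122],env.hold_point_z+DZ,1)
env.reach(p+[0,0,.05],q)
env.movel(p,velocity=.05)
env.hold(.3)
f=eyes.grab_frame("scene");np.savez("pics/s7.npz",**f)
s=monitor.sense();print(s["clock"],s["finger_gap"],s["gripper_force"],s["position"]-p)
k=8;x0,y0=235,110
b=cv2.resize(f["frame"][y0:y0+75,x0:x0+100,::-1],None,fx=k,fy=k,interpolation=cv2.INTER_CUBIC)
# expected outline of the slide's upper face
P=np.array([(.05,-.025,.003),(.05,.015,.003),(.04,.025,.003),(-.05,.025,.003),(-.05,-.025,.003)])
c=(proj("scene",rot.apply(P)+np.r_[HX,.122])-[x0,y0]+.5)*k
cv2.polylines(b,[c.astype(int)],True,(255,0,255),1)
cv2.imwrite("pics/s7.png",b)
```

```text
27.6833 0.5753258333329896 41.34055495262146 [ 6.55636820e-06 -2.45893135e-05  7.63390167e-05]
```

View pics/s7.png

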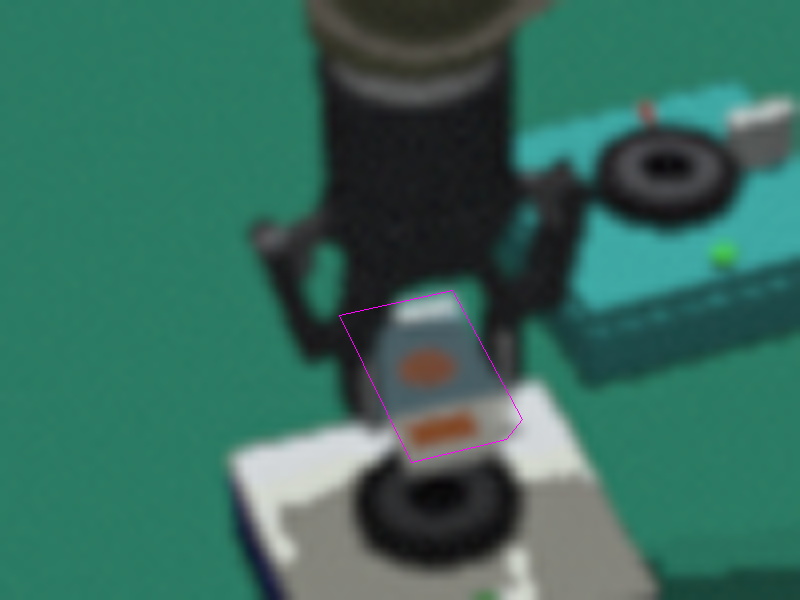

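The slide is level-looking and label up, with the spot at (428,368), within a pixel of the expected outline centre. The frosted end is on the lamp side. The fingers hide its left edge, so I'll check centre, yaw and pitch numerically, using the spot and label centroids calibrated from the first frames.

Run:
```python
from h import *
def cents(img,box):
    x0,y0,x1,y1=box; h=cv2.cvtColor(img[y0:y1,x0:x1],cv2.COLOR_RGB2HSV)
    m=((h[...,0]<22)&(h[...,1]>85)&(h[...,2]>60)).astype(np.uint8)
    n,_,st,c=cv2.connectedComponentsWithStats(m,connectivity=4)
    return [(int(st[i,4]),(c[i]+[x0,y0]).round(2),h[m>0].mean(0).round()) for i in range(1,n) if st[i,4]>8]
fr={"t0":("top",C["top"]["frame"],(258,208,284,245)),"s0":("scene",C["scene"]["frame"],(350,200,390,220)),"s7":("scene",np.load("pics/s7.npz")["frame"],(280,150,300,168))}
D={k:cents(v[1],v[2]) for k,v in fr.items()}
for k in D: print(k,[(a,c.tolist()) for a,c,_ in D[k]])
def order(k,lo): # spot / label by image row
    c=sorted([c for a,c,_ in sorted(D[k],key=lambda t:-t[0])[:2]],key=lambda c:c[1]); return c if lo else c[::-1]
T0=order("t0",0)            # spot lower in image
S0=sorted([c for a,c,_ in D["s0"]],key=lambda c:-c[0])[:2]  # spot right
S7=order("s7",1)
r0=R.from_euler("ZY",[SY,-.3])
loc=[]
for i in(0,1):
    g=lambda l:np.r_[proj("top",r0.apply([*l,.003])+SX)[0]-T0[i],proj("scene",r0.apply([*l,.003])+SX)[0]-S0[i]]
    s=least_squares(g,[.0,0]);loc.append(np.r_[s.x,.003]);print("loc",s.x.round(4),s.fun.round(2))
rot=lambda a,b:R.from_euler("ZY",[HY+np.pi/2+a,-b])
for nm,fn,x0 in(("dx,dy,dyaw,pitch at z .122",lambda x:(rot(x[2],x[3]),np.r_[HX+x[:2],.122]),[0,0,0,0]),("dx,dy,dyaw, level",lambda x:(rot(x[2],0),np.r_[HX+x[:2],.122]),[0,0,0])):
    g=lambda x:np.concatenate([proj("scene",fn(x)[0].apply(loc[i])+fn(x)[1])[0]-S7[i] for i in(0,1)])
    s=least_squares(g,x0);print(nm,s.x.round(4),s.fun.round(2))
```

```text
t0 [(52, [274.15, 214.67]), (49, [270.57, 227.84])]
s0 [(18, [371.39, 209.78]), (19, [361.42, 211.16])]
s7 [(17, [287.82, 155.53]), (23, [289.65, 163.3])]
loc [-0.0041 -0.0001] [ 0.14 -0.1   0.18  0.03]
loc [ 0.0354 -0.0063] [-0.01 -0.   -0.01 -0.02]
dx,dy,dyaw,pitch at z .122 [ 0.0011 -0.0006 -0.0096 -0.0071] [-0.  0.  0.  0.]
dx,dy,dyaw, level [ 0.0012 -0.0004 -0.01  ] [ 0.    0.03 -0.   -0.03]
```

The fit puts the slide about 1 mm off centre, with yaw and pitch both within 0.01 rad. I'm handing it in.

Run:
```python
from bench import job,env,monitor
env.hold(.3);print(job.hand_in(),monitor.sense()["clock"])
```

```text
the job is handed in; nothing more can be done
the job is handed in; nothing more can be done
```

I turned the collar to its locked mark and handed the job in with the notched slide held level about 6 cm above the window, frosted end towards the lamp; the hand-in returned no verdict.

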